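Take up the handwheel's slack and open the gate valve one and a half turns

ROBOT

A 6-joint arm with a two-finger parallel gripper is mounted at the origin on a cart in front of the work surface, level with it; the furniture and walls round the work are solid. World frame = base frame: x ahead of the robot, y to its left, z up, the work surface at z = 0. Lengths are in mm, angles in rad, forces in N, time in s.
With the tool pointing down it reaches from about 400 to 825 mm from the base axis. Payload 7 kg.
Tool frame: the origin (TCP) lies at the very end of the fingers, on their centre line; the grasp point (between the pads) lies 19 mm behind it; z points along the fingers, y is the line along which they close (so a half turn about z gives the same grasp; the last joint's range is limited). The gripper opens to 88 mm and grips with 3 to 60 N. Pads are 19 mm wide; open, the fingers measure 130 mm over their backs; the gripper's body (78 mm by 193 mm) begins 47 mm behind the grasp point.
Start: joints at [1.507, 0.359, 0.012, 0, -1.224, -0.288], TCP at [232.604, 633.633, 226.561] pointing down, gripper open.
Joint ranges: [-3.07, 3.07], [-1.43, 2.12], [-1.02, 1.25], [-3.03, 1.67], [-3.05, -0], [-3.03, 3.03]. Speed limits (rad/s): [2.39, 2.39, 3.01, 3.14, 3.14, 3.14].

INTERFACE

Orientations are given as a unit quaternion [x, y, z, w].
In Python, from plant import bot gives the robot as it stands. Calls block until the motion is done:
- bot.move_ptp(position, orientation): joint-space move of the TCP to a pose.
- bot.line_to(position, velocity=150, ori=None): straight line of the TCP; ori=None keeps the orientation; velocity is the mean speed in mm/s.
- bot.move_joints(angles): joint-space move.
- bot.move_gripper(opening, force=None): finger opening in mm; force is the grip in N (None keeps the last); returns when the fingers have stopped.
- bot.pause(seconds).
- bot.solve_ik(position, orientation): joint angles nearest the present ones, or None.
- bot.read_state(): the state.
- bot.camera(name): name is "scene" or "top"; returns the picture (400x640x3 uint8, red, green, blue); there is no depth.
- bot.get_calibration(name): a dict with "fx", "fy", "cx", "cy" (pixels), "view" (4x4, takes a point from world to camera coordinates). Camera axes: x right, y up, looking along -z (the intrinsics and any distortion apply to the point x, -y, -z); pixel columns grow to the right and rows downward; lengths in mm; the calibration is good to about 2 mm. A picture is of the moment at which its call begins. get_calibration takes no time and is no camera call.
A pose or a line that the arm cannot do raises bot.Unreachable and nothing moves.
- bot.close_job(): hands the job in; it is judged then, once.
The state is a dict: "t": time; "joint_pos": joint angles; "qvel": joint speeds; "tau": joint torques, N m; "tcp_pos": TCP position; "eef_rot": TCP orientation; "contact_force": force on the tool from outside, world axes, zero at the start; "moment": the same for the moment, N m; "width": finger opening in mm; "finger_force": force on a finger pad.
Only numpy, scipy, OpenCV 4.12 (cv2) and the standard library are available. Lean on these libraries where they do the work, as an engineer would, in place of code of your own. Each camera call takes 0.05 s, during which the arm holds its last target. There are 200 camera calls.

TASK

The small gate valve on the bench is shut, and its red handwheel has free play of unknown size before it drives the stem. Turn the wheel anticlockwise (seen from above) by its black knob, take up the slack, and counting only from where the wheel begins to drive the stem, open the valve by one and a half turns. Then let go of the knob, and leave the glass beaker and the two bottles beside the valve where they stand.

Things in the scene. Friction and masses are not known exactly. Their poses are not given: they have to be found in the camera images.
- wheel_axis (a point): fixed point on the vertical axis of the red handwheel (120 mm, bar 12 mm thick, rim top 166 mm over the bench), level with the knob's centre. The valve below stands on a base plate 130 x 220 mm, bolted down; its pipe runs along this point's y axis. The wheel's slack at the start is anything from 0.13 to 0.57 of a turn anticlockwise; the wheel stays at the angle where it is left.
- knob_mid (a point): centre of the black upright knob on the rim: 20 mm diameter, 52 mm tall (26 mm above and below this point), 60 mm from the wheel axis, anywhere round it at the start. It spins freely on its pin, so the gripper may keep its heading while it carries the knob round. In the slack it moves almost freely (under 1 N); when the slack is used up it needs a steady 7 to 9 N.
- stem_top (a point): top of the steel stem, 13 mm diameter, in the middle of the wheel's hub, 158 mm over the bench when shut. It does not turn; it rises only 2 mm per turn of the wheel and only while driven, 3.0 mm for the whole job, so it is a poor guide for counting.
- beaker_2: small glass beaker, 58 mm wide, 68 mm tall, standing on the bench to the left of the valve; origin under its centre
- bottle_std: small white reagent bottle, 48 mm diameter, 105 mm tall, grey-white cap, standing to the right of the valve; origin under its centre
- bottle_buffer: white reagent bottle with dark blue cap, 56 mm diameter, 125 mm tall, standing to the right of the valve; origin under its centre

How it is judged:
By the outcome, as a careful person would: the job done as asked, in the order asked, and still so for the second after the job is handed in, with the robot touching nothing.
It also fails if it takes over 64 s, if anything falls off the work surface, if the arm or the gripper's body presses on something with over 40 N, if the wrist force passes 120 N, or if a joint passes its speed limit or range.

## Working session

There is one attempt and no reset: what is moved stays moved. The work goes in short steps, each a Python script; the robot and the scene stay as the last script left them, time stands still between calls to the robot, and variables do not carry over. Pictures are saved under pics/ and viewed, at most 10 in all, crops included, and the job is handed in when it is done.

```bash
ls; mkdir -p pics
python3 - <<'E'
from plant import bot
import cv2
for n in("scene","top"):
    cv2.imwrite(f"pics/{n}0.png",bot.camera(n)[:,:,::-1]); c=bot.get_calibration(n); print({k:(v if k!='view' else [[round(float(x),3) for x in r] for r in v]) for k,v in c.items()})
s=bot.read_state();print(s)
E
```

```text
pics
{'fx': 405.72069002640154, 'fy': 405.72069002640154, 'cx': 313.5496994385066, 'cy': 196.2217305771457, 'view': [[0.795, -0.606, 0.015, -445.224], [0.239, 0.335, 0.911, -266.885], [-0.558, -0.721, 0.411, -1044.518], [0.0, 0.0, 0.0, 1.0]]}
{'fx': 362.76281663299227, 'fy': 362.76281663299227, 'cx': 320.39694882817975, 'cy': 201.85258959666638, 'view': [[-0.028, -1.0, -0.01, 8.181], [0.992, -0.029, 0.127, -565.089], [-0.127, -0.006, 0.992, -1070.339], [0.0, 0.0, 0.0, 1.0]]}
{'t': 0.1, 'joint_pos': array([ 1.50710205e+00,  3.59338201e-01,  1.11566047e-02, -2.82861059e-04,
       -1.22411901e+00, -2.88142170e-01]), 'qvel': array([-0.0009646 , -0.00179964,  0.001527  ,  0.00124854, -0.00103927,
        0.00079679]), 'tau': array([-1.78356826e-03, -5.84162092e+01,  2.93750435e+01,  7.01554075e+00,
        1.01378281e-02, -5.53693224e-05]), 'tcp_pos': array([232.47710819, 633.23649139, 225.70884461]), 'eef_rot': array([ 9.84557538e-01, -1.75059621e-01, -4.79126973e-05,  7.62300354e-04]), 'contact_force': array([ 0.36378461,  0.20357936, -0.43522633]), 'moment': array([-0.03867776, -0.07839568, -0.03073592]), 'finger_force': 0.0, 'width': 87.67984790032109}
```

View pics/scene0.png

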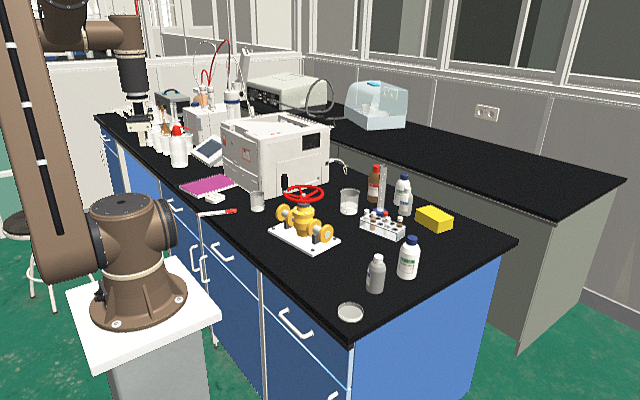

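View pics/top0.png

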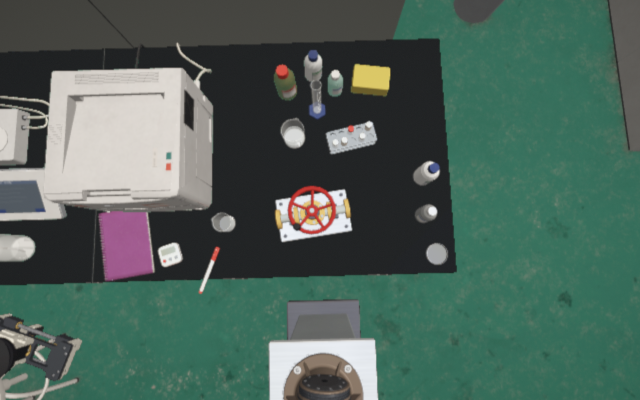

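```bash
cat > h.py <<'E'
import numpy as np, cv2
from plant import bot
def ray(n,u,v):
    c=bot.get_calibration(n); V=np.array(c["view"]); R,t=V[:3,:3],V[:3,3]
    d=R.T@np.array([(u-c["cx"])/c["fx"],-(v-c["cy"])/c["fy"],-1]); return -R.T@t,d
def onz(n,u,v,z):
    o,d=ray(n,u,v); return o+d*(z-o[2])/d[2]
def tri(p,q):
    o1,d1=ray("scene",*p);o2,d2=ray("top",*q)
    s=np.linalg.lstsq(np.c_[d1,-d2],o2-o1,rcond=None)[0]
    a,b=o1+s[0]*d1,o2+s[1]*d2; return (a+b)/2,np.linalg.norm(a-b)
def proj(n,P):
    c=bot.get_calibration(n); V=np.array(c["view"]); x=V[:3,:3]@P+V[:3,3]
    return np.array([c["cx"]+c["fx"]*x[0]/-x[2], c["cy"]-c["fy"]*x[1]/-x[2]])
def red(img): 
    i=img.astype(int); return ((i[...,0]>90)&(i[...,1]<60)&(i[...,2]<60)).astype(np.uint8)
E
python3 - <<'E'
from h import *
t=cv2.imread("pics/top0.png");s=cv2.imread("pics/scene0.png")
a=cv2.resize(t[180:250,265:365],(800,560),interpolation=cv2.INTER_CUBIC)
b=cv2.resize(s[165:265,250:350],(560,560),interpolation=cv2.INTER_CUBIC)
cv2.imwrite("pics/ct.png",a);cv2.imwrite("pics/cs.png",b)
m=red(t[...,::-1]);m[:,:280]=0;m[:180]=0;m[:,345:]=0;m[245:]=0
pts=np.argwhere(m)[:,::-1].astype(np.float32)
e=cv2.fitEllipse(cv2.convexHull(pts));print(e)
print(onz("top",*e[0],160))
m=red(s[...,::-1]);m[:,:275]=0;m[:180]=0;m[:,335:]=0;m[215:]=0
es=cv2.fitEllipse(cv2.convexHull(np.argwhere(m)[:,::-1].astype(np.float32)));print(es,onz("scene",*es[0],160),tri(es[0],e[0]))
E
```

```text
((311.00909423828125, 208.8988494873047), (46.09312057495117, 47.59545135498047), 19.184146881103516)
[530.76988773  17.37911337 160.        ]
((303.5635070800781, 193.3643798828125), (18.65264129638672, 41.61198043823242), 89.29106903076172) [527.07934942  12.79044797 160.        ] (array([530.87432915,  17.59511978, 157.30718596]), np.float64(0.4562594435687626))
```

View pics/ct.png

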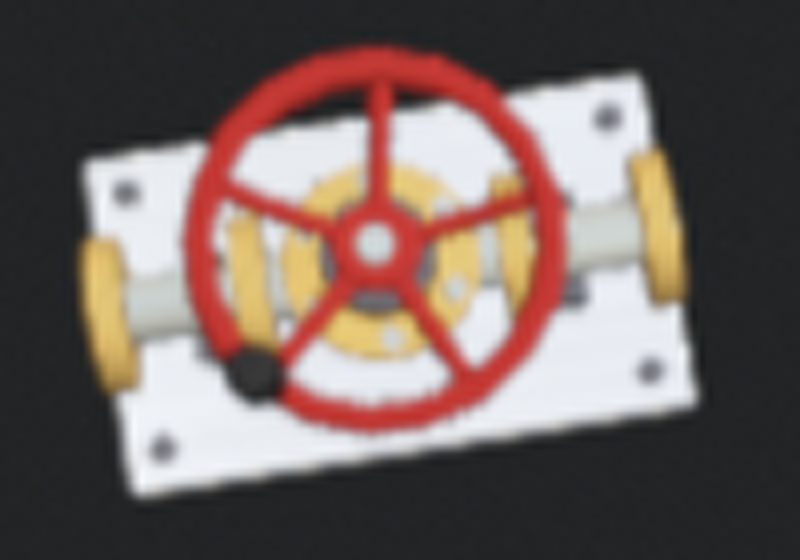

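View pics/cs.png

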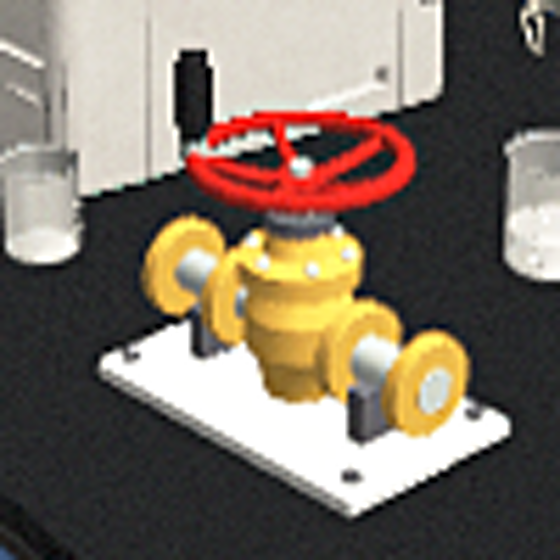

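Run:
```python
from h import *
K,e=tri((284.1,174.6),(296.7,226.4));print("knobtop",K,e)
W=onz("top",311.5,209.6,160);S=onz("top",311.5,209.75,158);print(W,S,tri((303.3,194.5),(311.5,209.75)))
print("bottom knob",[ (z,proj("scene",np.array([K[0],K[1],z]))) for z in(160,166,220)])
for z in (210,218,226):
  k=onz("top",296.7,226.4,z);print(z,k,np.hypot(*(k-W)[:2]),proj("scene",k))
```

```text
knobtop [480.85667116  52.42932174 221.25918321] 0.002234446865918411
[528.82975958  16.10058491 160.        ] [528.63651429  16.17336736 158.        ] (array([528.89500196,  16.38114365, 154.30611316]), np.float64(0.3272399111516644))
bottom knob [(160, array([284.38791051, 192.65541496])), (166, array([284.36024602, 190.91834462])), (220, array([284.1063871 , 174.97839224]))]
210 [481.55369694  53.25461369 210.        ] 60.12859514292017 [284.19413962 177.84454806]
218 [481.05910507  52.66778699 218.        ] 60.15975149989178 [284.12784872 175.54215769]
226 [480.5645132   52.08096028 226.        ] 60.200676246945804 [284.06113696 173.2251498 ]
```

```bash
cat >> h.py <<'E'
C=np.array([528.8,16.2]); K0=np.array([481.0,52.5]); ZT=183
A0=np.arctan2(*(K0-C)[::-1])
def q(h): # tool down, tool y axis at heading: Rz(h)*Rx(pi)
    return np.array([np.cos(h/2),np.sin(h/2),0,0])
E
python3 - <<'E'
from h import *
print(np.degrees(A0))
bot.line_to([232.6,633.6,420],250)
for hd in (-90,-60,-30,0,30,60,90):
    r=[bot.solve_ik([*(C+60*np.array([np.cos(a),np.sin(a)])),ZT],q(np.radians(hd))) for a in np.linspace(0,6.28,9)]
    print(hd, None if any(x is None for x in r) else (np.round(np.min(r,0),2),np.round(np.max(r,0),2)))
print(bot.read_state()["t"], bot.solve_ik([*K0,420],q(0)))
E
```

```text
142.78644635153665
-90 (array([ 0.29,  0.05, -0.49,  0.  , -1.07, -0.52]), array([ 0.52,  0.25, -0.25,  0.  , -1.03, -0.29]))
-60 (array([ 0.29,  0.05, -0.49,  0.  , -1.07,  0.  ]), array([ 0.52,  0.25, -0.25,  0.  , -1.03,  0.24]))
-30 (array([ 0.29,  0.05, -0.49,  0.  , -1.07,  0.52]), array([ 0.52,  0.25, -0.25,  0.  , -1.03,  0.76]))
0 (array([ 0.29,  0.05, -0.49,  0.  , -1.07,  1.05]), array([ 0.52,  0.25, -0.25,  0.  , -1.03,  1.28]))
30 (array([ 0.29,  0.05, -0.49,  0.  , -1.07,  1.57]), array([ 0.52,  0.25, -0.25,  0.  , -1.03,  1.81]))
60 (array([ 0.29,  0.05, -0.49,  0.  , -1.07,  2.1 ]), array([ 0.52,  0.25, -0.25,  0.  , -1.03,  2.33]))
90 (array([ 0.29,  0.05, -0.49,  0.  , -1.07,  2.62]), array([ 0.52,  0.25, -0.25,  0.  , -1.03,  2.85]))
1.025 [ 0.51630778 -0.03221477 -0.03662993  0.         -1.56638117  1.05448854]
```

Run:
```python
from h import *
Q=q(np.radians(52.8))
bot.move_ptp([*K0,420],Q)
bot.line_to([*K0,250],200); f0=bot.read_state()["contact_force"]; print(f0)
bot.line_to([*K0,ZT],80); print(bot.read_state()["contact_force"],bot.read_state()["t"])
cv2.imwrite("pics/pre.png",np.vstack([cv2.resize(bot.camera("scene")[130:270,220:400,::-1],(540,420),interpolation=2)]))
bot.move_gripper(16,15); s=bot.read_state()
print(s["t"],s["width"],s["finger_force"],s["contact_force"],s["moment"],s["tcp_pos"])
cv2.imwrite("pics/grip.png",cv2.resize(bot.camera("scene")[130:270,220:400,::-1],(540,420),interpolation=2))
```

```text
Traceback (most recent call last):
plant.Unreachable: the arm cannot follow that straight line within its joint ranges
```

Run:
```python
from h import *
s=bot.read_state();Q=q(np.radians(52.8));print(s["t"],s["joint_pos"],s["tcp_pos"],s["eef_rot"],Q)
for z in(400,350,300,250,183):print(z,bot.solve_ik([*K0,z],Q))
```

```text
3.2833 [ 2.84139181e+00 -1.30562188e+00 -3.69336649e-02 -1.63903595e-04
 -2.84173473e+00 -3.50372246e-01] [480.33579183  52.06928861 421.02069684] [8.95967615e-01 4.44117964e-01 7.98525499e-04 7.92963162e-04] [0.89571176 0.44463518 0.         0.        ]
400 [ 2.84271937 -1.33980473 -0.07895813  0.         -2.83164292 -0.3503892 ]
350 [ 2.84271937 -1.41937259 -0.17919492  0.         -2.81097399 -0.3503892 ]
300 [ 0.51630778 -0.00489506 -0.27197571  0.         -1.30371567  1.97602239]
250 [ 0.51630778  0.02291815 -0.35764467  0.         -1.1902335   1.97602239]
183 [ 0.51630778  0.07674898 -0.46132721  0.         -1.03272013  1.97602239]
```

The IK picked the flipped shoulder branch, so I'll go back to the forward one by joints. The planar check puts the TCP above 600 mm on the way.

Run:
```python
from h import *
bot.move_joints([0.51630778,-0.03221477,-0.03662993,0,-1.56638117,1.97602239])
s=bot.read_state(); print(s["t"],s["tcp_pos"],s["contact_force"])
bot.line_to([*K0,240],200); bot.pause(.2); print(bot.read_state()["contact_force"],bot.read_state()["tcp_pos"])
bot.line_to([*K0,ZT],80); bot.pause(.2);s=bot.read_state(); print(s["contact_force"],s["tcp_pos"],s["t"])
bot.move_gripper(16,15); s=bot.read_state()
print(s["t"],s["width"],s["finger_force"],s["contact_force"],s["moment"],s["tcp_pos"])
cv2.imwrite("pics/grip.png",cv2.resize(bot.camera("scene")[130:270,220:400,::-1],(540,420),interpolation=2))
```

```text
5.8667 [480.75984555  52.91107962 420.7709578 ] [ 0.10943061 -0.42529509 -0.34554902]
[ 0.60763235 -0.20533674  0.72183655] [481.43496517  52.72415547 240.91775265]
[-0.06882961 -0.14731195 -0.05749519] [481.30925738  52.64801328 183.52275946] 8.175
9.2583 19.778929898915695 14.999794987334383 [ 2.38338984 -2.21994574 -2.56159486] [-0.79883881 -0.9762077  -0.03698634] [481.23111818  52.3498326  182.97327901]
```

View pics/grip.png

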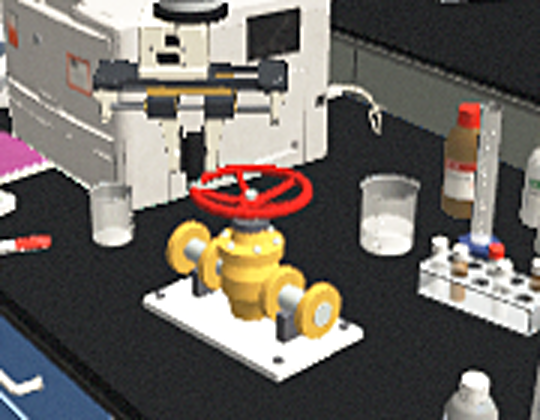

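The knob at about (195,152) in the crop is held between the fingers: the width is 19.8 mm and the side force is small. Next I'll turn through the slack.

```bash
cat >> h.py <<'E'
def pt(a,r=60): return np.array([*(C+r*np.array([np.cos(a),np.sin(a)])),ZT])
def meas(s=None):
    s=s or bot.read_state(); d=s["tcp_pos"][:2]-C; a=np.arctan2(d[1],d[0]); f=s["contact_force"]
    return np.degrees(a)%360,np.hypot(*d),f[0]*np.cos(a)+f[1]*np.sin(a),-f[0]*np.sin(a)+f[1]*np.cos(a),f[2],s["t"]
E
python3 - <<'E'
from h import *
a=A0; n=0
for i in range(44):
    a+=np.radians(5); bot.line_to(pt(a),45); m=meas()
    print(round(np.degrees(a),1),np.round(m,2))
    if abs(m[2])>15: print("radial");break
    n=n+1 if m[3]<-4.5 else 0
    if n>=3: break
E
```

```text
147.8 [148.17  59.96  -2.89   0.97  -1.56   9.57]
152.8 [153.11  60.08  -1.57   0.48  -2.14   9.84]
157.8 [ 1.5806e+02  6.0200e+01 -7.0000e-02  1.4000e-01 -1.0900e+00  1.0110e+01]
162.8 [ 1.6316e+02  6.0300e+01  2.2700e+00 -1.1000e-01  1.4800e+00  1.0380e+01]
167.8 [168.08  60.4    4.5   -0.2    3.63  10.64]
172.8 [173.1   60.59   5.46  -0.47   4.36  10.91]
177.8 [178.22  60.76   6.29  -0.28   4.8   11.18]
182.8 [183.28  60.91   6.48  -0.36   6.54  11.44]
187.8 [ 1.8834e+02  6.1090e+01  6.7900e+00 -4.0000e-02  5.7900e+00  1.1710e+01]
192.8 [193.37  61.25   7.     0.43   6.63  11.98]
197.8 [198.37  61.36   7.46  -0.48   7.31  12.24]
202.8 [2.0335e+02 6.1500e+01 8.0700e+00 1.9000e-01 6.5800e+00 1.2510e+01]
207.8 [2.0834e+02 6.1590e+01 7.7100e+00 1.5000e-01 6.4900e+00 1.2780e+01]
212.8 [213.33  61.69   7.03   1.45   7.75  13.04]
217.8 [218.29  61.72   7.76  -0.53   6.99  13.31]
222.8 [223.28  61.75   6.89   0.34   6.75  13.58]
227.8 [228.26  61.77   7.97   1.23   6.95  13.84]
232.8 [233.27  61.78   8.41  -0.56   6.25  14.11]
237.8 [2.3827e+02 6.1770e+01 8.5500e+00 9.0000e-02 6.2000e+00 
[... 193 characters left out ...]
2.5852e+02 6.1590e+01 8.4100e+00 1.0000e-02 3.6600e+00 1.5440e+01]
262.8 [ 2.6363e+02  6.1520e+01  7.9000e+00 -9.0000e-02  3.0000e+00  1.5710e+01]
267.8 [2.6874e+02 6.1460e+01 8.0500e+00 2.1000e-01 3.7900e+00 1.5980e+01]
272.8 [ 2.7384e+02  6.1400e+01  6.7800e+00 -1.4000e-01  2.6200e+00  1.6240e+01]
277.8 [278.91  61.33   7.03   0.43   2.41  16.51]
282.8 [283.97  61.25   5.19   0.8    1.67  16.77]
287.8 [288.83  61.11   6.27  -0.61   2.44  17.04]
292.8 [293.75  61.     6.01   0.6    1.43  17.31]
297.8 [298.53  60.88   5.83   0.69   1.67  17.58]
302.8 [301.89  60.81   4.86  -5.12   3.83  17.84]
307.8 [306.47  60.73   5.42  -6.3    3.95  18.11]
312.8 [311.44  60.61   5.41  -5.9    3.59  18.38]
```

Run:
```python
from h import *
from scipy.optimize import least_squares as LS
raw="""148.17 59.96;158.06 60.2;168.08 60.4;178.22 60.76;188.34 61.09;198.37 61.36;208.34 61.59;218.29 61.72;228.26 61.77;238.27 61.77;248.33 61.7;258.52 61.59;268.74 61.46;278.91 61.33;288.83 61.11;298.53 60.88;306.47 60.73;311.44 60.61"""
p=np.array([[float(x) for x in l.split()] for l in raw.split(";")]);P=C+p[:,1:]*np.c_[np.cos(np.radians(p[:,0])),np.sin(np.radians(p[:,0]))]
for k in (0,4):
  f=LS(lambda x:np.hypot(*(P[k:]-x[:2]).T)-60,C);g=LS(lambda x:np.hypot(*(P[k:]-x[:2]).T)-x[2],[*C,60]);print(f.x,np.abs(f.fun).max(),g.x,np.abs(g.fun).max())
C2=f.x; a=np.radians(312.8)
bot.move_gripper(16,25); rows=[]
P0=meas()
for i in range(18):
    a+=np.radians(10); bot.line_to([*(C2+60*np.array([np.cos(a),np.sin(a)])),ZT],50)
    s=bot.read_state(); m=meas(s); rows.append(s["tcp_pos"])
    print(round(np.degrees(a),1),np.round(m,2),round(s["width"],2))
    if abs(m[2])>18 or m[3]<-20: print("stop");break
np.save("rows1.npy",rows)
```

```text
[527.91735036  14.675335  ] 0.12529553252944226 [527.91358687  14.67047095  59.99523101] 0.12304812572886448
[527.88621935  14.68080034] 0.09968497119253783 [527.93659342  14.83635903  60.13337189] 0.08296443431532907
322.8 [319.91  60.5    3.31  -5.58   3.47  18.92] 19.36
332.8 [330.12  60.16   2.69  -6.26   1.72  19.27] 19.28
342.8 [340.31  59.82   2.81  -5.63   1.45  19.63] 19.61
352.8 [350.51  59.48   1.67  -5.32   1.62  19.99] 19.4
362.8 [ 0.71 59.17  1.98 -5.44  1.36 20.35] 19.43
372.8 [ 1.100e+01  5.888e+01  4.100e-01 -5.090e+00 -4.000e-02  2.071e+01] 19.46
382.8 [21.29 58.6   1.   -5.23  0.21 21.07] 19.0
392.8 [31.64 58.42  0.39 -4.65 -0.2  21.42] 19.28
402.8 [41.94 58.26 -1.29 -5.57 -0.87 21.78] 19.39
412.8 [52.28 58.18 -2.35 -4.86 -0.17 22.14] 19.23
422.8 [62.56 58.13 -1.49 -4.61 -1.77 22.5 ] 19.67
432.8 [72.84 58.16 -3.08 -5.41 -2.85 22.86] 19.68
442.8 [83.08 58.23 -2.82 -4.85 -2.43 23.22] 19.52
452.8 [93.2  58.39 -4.76 -5.25 -2.08 23.58] 19.39
462.8 [103.23  58.56  -5.13  -5.54  -3.1   23.93] 19.61
472.8 [113.18  58.77  -4.98  -4.24  -3.89  24.29] 19.3
482.8 [123.    59.    -5.    -5.92  -4.94  24.65] 19.46
492.8 [132.76  59.26  -5.09  -6.15  -4.06  25.01] 18.81
```

Run:
```python
from h import *
from scipy.optimize import least_squares as LS
raw="""148.17 59.96;158.06 60.2;168.08 60.4;178.22 60.76;188.34 61.09;198.37 61.36;208.34 61.59;218.29 61.72;228.26 61.77;238.27 61.77;248.33 61.7;258.52 61.59;268.74 61.46;278.91 61.33;288.83 61.11;298.53 60.88;301.89 60.81;306.47 60.73;311.44 60.61"""
p=np.array([[float(x) for x in l.split()] for l in raw.split(";")]);P1=C+p[:,1:]*np.c_[np.cos(np.radians(p[:,0])),np.sin(np.radians(p[:,0]))]
P2=np.load("rows1.npy")[:,:2]
for P in (P2,np.r_[P1,P2]):
  f=LS(lambda x:np.hypot(*(P-x[:2]).T)-60,C);g=LS(lambda x:np.hypot(*(P-x[:2]).T)-x[2],[*C,60]);print(f.x,np.abs(f.fun).max(),g.x,np.abs(g.fun).max())
C3=f.x
ang=lambda P:np.degrees(np.arctan2(*(P-C3)[::-1]))%360
on=ang(P1[16]); print("free",ang(P1[15]),"onset",on,"next",ang(P1[17]),"now",ang(P2[-1]))
np.save("c3.npy",[*C3,on])
# commanded minus actual lag while driven
cmd=492.8-360
a=np.radians(492.8); C2=np.array([527.886,14.681]); rows=[]
for i in range(19):
    a+=np.radians(10); bot.line_to([*(C3+60*np.array([np.cos(a),np.sin(a)])),ZT],50)
    s=bot.read_state(); m=meas(s); rows.append(s["tcp_pos"])
    print(round(np.degrees(a),1),round(ang(s["tcp_pos"][:2]),2),np.round(m[2:],2),round(s["width"],2))
    if abs(m[2])>18 or m[3]<-20: print("stop");break
np.save("rows2.npy",rows)
```

```text
[528.01180804  14.51374534] 0.04257683784987165 [527.98526122  14.4854317   60.03041977] 0.04197796396338305
[527.96084336  14.59900959] 0.15365832484823017 [527.96244745  14.59757572  59.98040701] 0.1511438658012949
free 299.96693826488223 onset 303.38035059283004 next 308.0242886196508 now 131.12704740540377
502.8 140.92 [-3.02 -5.17 -3.93 25.37] 18.92
512.8 150.84 [-1.16 -4.85 -2.33 25.72] 19.27
522.8 161.04 [-0.17 -5.9   0.3  26.08] 19.37
532.8 171.33 [ 1.2  -6.15  1.53 26.44] 18.79
542.8 181.55 [ 1.08 -5.79  2.93 26.8 ] 19.23
552.8 191.72 [ 1.74 -6.01  2.68 27.16] 19.43
562.8 201.79 [ 1.66 -5.23  4.45 27.52] 19.05
572.8 211.79 [ 1.24 -5.82  4.91 27.88] 19.34
582.8 221.76 [ 1.98 -5.36  4.95 28.23] 19.46
592.8 231.67 [ 1.29 -5.25  5.63 28.59] 19.46
602.8 241.56 [ 1.65 -4.56  5.68 28.95] 19.56
612.8 251.44 [ 2.19 -6.23  5.84 29.31] 19.41
622.8 261.31 [ 2.21 -5.45  6.17 29.67] 19.29
632.8 271.27 [ 1.68 -4.62  6.06 30.02] 19.34
642.8 281.19 [ 3.23 -5.9   5.3  30.38] 19.19
652.8 291.2 [ 2.36 -5.29  5.98 30.74] 19.47
662.8 301.27 [ 3.28 -6.16  4.47 31.1 ] 19.44
672.8 311.36 [ 2.91 -5.19  4.67 31.46] 19.67
682.8 321.56 [ 2.81 -5.91  4.46 31.82] 19.21
```

Run:
```python
from h import *
*C3,on=np.load("c3.npy");C3=np.array(C3)
def go(deg,v): a=np.radians(deg); bot.line_to([*(C3+60*np.array([np.cos(a),np.sin(a)])),ZT],v)
def rep(c):
    s=bot.read_state();d=s["tcp_pos"][:2]-C3;A=np.degrees(np.arctan2(d[1],d[0]))%360
    print(round(c,1),round(A,2),np.round(meas(s)[2:],2),round(s["width"],2)); return A
c=682.8
for i in range(15): c+=10; go(c,50); A=rep(c)
T=on-.1-180
for i in range(3):
    d=T-A
    if d<.3: break
    c+=d; go(c,20); bot.pause(.1); A=rep(c)
bot.pause(.3);A=rep(c)
for i in range(4):
    if meas()[3]>-1.2: break
    c-=.5; go(c,10); bot.pause(.1); A=rep(c)
```

```text
692.8 331.67 [ 3.02 -4.84  3.77 32.17] 19.53
702.8 341.81 [ 2.5  -5.74  1.77 32.53] 19.51
712.8 351.98 [ 1.65 -5.82  1.68 32.89] 19.21
722.8 2.05 [ 1.54 -4.97  0.93 33.25] 19.49
732.8 12.17 [ 0.95 -5.85  0.53 33.61] 19.44
742.8 22.26 [ 1.   -5.24  0.05 33.97] 19.26
752.8 32.36 [-0.42 -5.03 -0.73 34.33] 19.08
762.8 42.42 [-1.15 -4.76 -1.17 34.68] 19.54
772.8 52.45 [-1.69 -5.19 -0.53 35.04] 19.15
782.8 62.46 [-1.69 -4.14 -1.51 35.4 ] 19.35
792.8 72.42 [-2.02 -6.62 -1.47 35.76] 19.28
802.8 82.38 [-2.74 -4.97 -1.21 36.12] 19.26
812.8 92.27 [-3.52 -5.28 -2.38 36.48] 19.09
822.8 102.08 [-4.46 -4.82 -3.68 36.83] 19.1
832.8 111.84 [-4.9  -4.32 -3.43 37.19] 19.48
844.2 122.3 [-6.27 -6.73 -5.07 38.04] 19.79
845.2 123.14 [-5.56 -7.65 -4.27 38.39] 19.08
845.2 123.14 [-5.42 -7.24 -4.97 38.69] 19.23
844.7 122.94 [-5.92 -5.77 -4.9  39.04] 19.71
844.2 122.75 [-3.09 -4.86 -2.89 39.39] 19.27
843.7 122.56 [-4.57 -4.1  -3.6  39.74] 19.07
843.2 122.38 [-4.61 -2.43 -2.83 40.09] 19.11
```

Run:
```python
from h import *
bot.move_gripper(60); p=bot.read_state()["tcp_pos"]
bot.line_to([p[0],p[1],300],150); s=bot.read_state();print(s["contact_force"],s["t"])
bot.line_to([420,-230,330],200)
t=bot.camera("top");sc=bot.camera("scene")
cv2.imwrite("pics/t2.png",t[:,:,::-1]);
a=cv2.resize(t[180:250,265:365,::-1],(700,490),interpolation=2);cv2.imwrite("pics/end.png",a)
i=t[200:250,280:345].max(2); 
*C3,on=np.load("c3.npy")
for A in(on-180,):
    P=np.array([C3[0]+60*np.cos(np.radians(A)),C3[1]+60*np.sin(np.radians(A)),220]);u=proj("top",P);print("expect crop",(u+.5-[265,180])*7,bot.read_state()["t"])
```

```text
[ 0.02459449 -0.28369966 -0.32108224] 41.8833
expect crop [190.89478718 290.37237477] 43.6583
```

View pics/end.png

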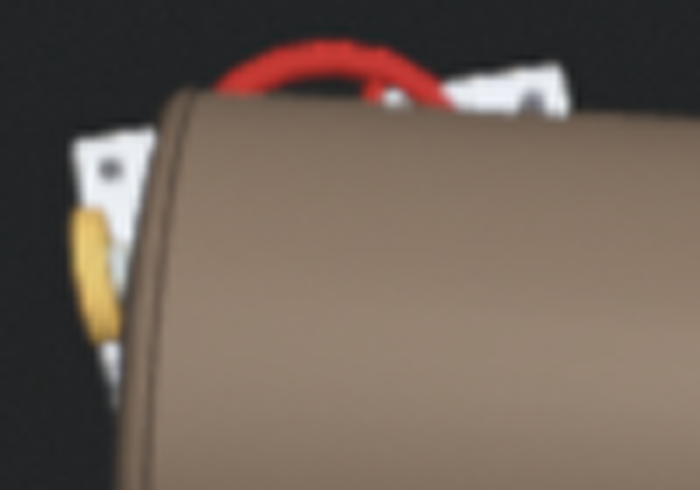

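View pics/t2.png

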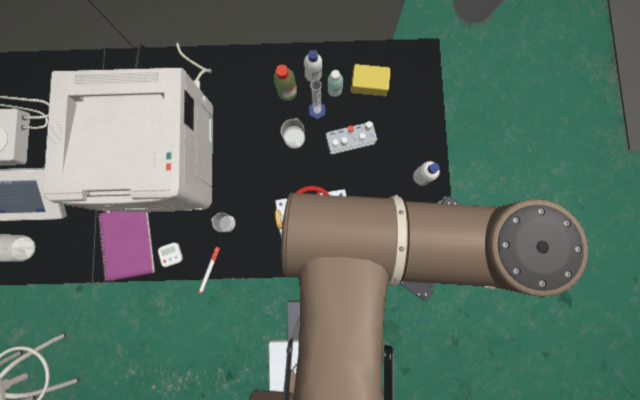

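The arm hides the wheel in this view. The beaker at (223,222) and the blue-capped bottle at (427,173) haven't moved. I'll swing the base joint aside and look again.

Run:
```python
from h import *
j=np.array(bot.read_state()["joint_pos"]); j[0]-=1.0; bot.move_joints(j)
t=bot.camera("top"); cv2.imwrite("pics/t3.png",t[:,:,::-1])
*C3,on=np.load("c3.npy")
g=t.astype(int); d=((g.max(2)<60)).astype(np.uint8)
a=cv2.resize(t[180:250,265:365,::-1],(700,490),interpolation=2)
b=cv2.resize(t[150:250,400:460,::-1],(294,490),interpolation=2)
cv2.imwrite("pics/end2.png",cv2.resize(np.hstack([a,b]),(795,392)));print(bot.read_state()["t"],bot.read_state()["contact_force"])
```

```text
45.3833 [ 0.77638775 -0.38450496  0.53030524]
```

View pics/end2.png

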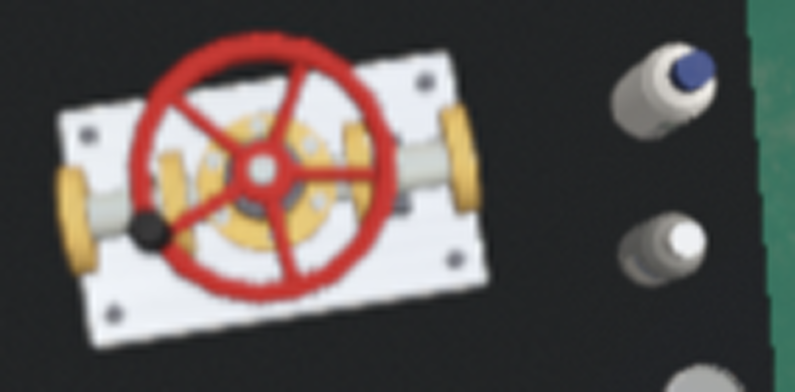

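The knob at crop (151,231) is within 1 mm of its predicted spot, it is released, and both bottles are standing in place.

```bash
python3 -c "
from plant import bot
print(bot.close_job())"
```

```text
the job is handed in; nothing more can be done
None
```

I opened the valve 1.5 turns anticlockwise, counted from where the wheel began to drive the stem after about 0.45 turn of slack; the knob is released, the beaker and both bottles stand where they were, and the job was handed in at about 45 s.

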